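# Load the flanged pipes into the parts washer

### The job

Slide the parts washer's cover fully open, pick every long straight pipe with a square flange at both ends out of the crate of mixed parts and lay it flat on the floor of the washer's tank; they are thin-walled, so hold them with a light grip (about 25 N a finger, never over 40 N). Leave the other parts in the crate and the tools on the bench alone. When all the long pipes are in, slide the cover fully shut and only then press the start button.

Things in the scene. Friction and masses are not known exactly. Their poses are not given: they have to be found in the camera images.
- washer: Grey bench-top parts washer, fixed, 335 mm (x) by 485 mm (y) by 100 mm high. Origin on the bench under the centre of its open-topped tank; x away from the robot, y the way the cover opens. Its flat top reaches 250 mm beyond the tank to +y (the open cover goes there) and 70 mm in front of the tank to -x (the button is there); walls at +x and -y 15 mm thick.
- tank_floor (a point): Centre of the tank's floor, axes as the washer's. The tank is 250 mm (x) by 220 mm (y) inside; floor 50 mm and rim 100 mm above the bench.
- cover (a joint): Sliding flat steel cover of the tank, 270 mm (x) by 240 mm (y), 8 mm thick, its top 109 mm above the bench. 0 = fully shut, grows to 0.23 m = fully open as it slides along the washer's +y. Needs about 2 N to slide and stays where it is left. It starts shut or up to 50 mm ajar.
- cover_grip (a point): Grip point of the cover: a black upright rib standing on the cover, 40 mm to -y of its middle, 90 mm long along x, 14 mm thick along y, its top 46 mm above the cover's underside; this point is 16 mm below the rib's top and 22 mm above the cover's top face. Moves with the cover.
- start (a joint): Start button, white, round, 28 mm across, in a small black housing on the washer's top in front of the dry side. 0 = released, 0.006 m = fully down; springs back; about 5 N presses it fully.
- start_top (a point): Centre of the button's top face (it is pressed straight down).
- crate: Grey plastic crate, fixed, outside 260 mm (x) by 355 mm (y) by 50 mm high, walls and floor 5 mm thick. Origin under its centre.
- pipe1: Long straight aluminium pipe, one of up to five alike (some may be absent): 90 mm long along its x, tube 22 mm in diameter, a square flange 46 by 46 mm and 8 mm thick at each end. Origin at its middle, 23 mm above what it lies on. About 0.16 kg. Starts in the crate.
- pipe2: Long straight aluminium pipe, one of up to five alike (some may be absent): 90 mm long along its x, tube 22 mm in diameter, a square flange 46 by 46 mm and 8 mm thick at each end. Origin at its middle, 23 mm above what it lies on. About 0.16 kg. Starts in the crate.
- pipe3: Long straight aluminium pipe, one of up to five alike (some may be absent): 90 mm long along its x, tube 22 mm in diameter, a square flange 46 by 46 mm and 8 mm thick at each end. Origin at its middle, 23 mm above what it lies on. About 0.16 kg. Starts in the crate.
- pipe4: Long straight aluminium pipe, one of up to five alike (some may be absent): 90 mm long along its x, tube 22 mm in diameter, a square flange 46 by 46 mm and 8 mm thick at each end. Origin at its middle, 23 mm above what it lies on. About 0.16 kg. Starts in the crate.
- pipe5: Long straight aluminium pipe, one of up to five alike (some may be absent): 90 mm long along its x, tube 22 mm in diameter, a square flange 46 by 46 mm and 8 mm thick at each end. Origin at its middle, 23 mm above what it lies on. About 0.16 kg. Starts in the crate.
- short_pipe: Not wanted: a short pipe of the same make, 55 mm long along x with 46 mm square flanges, origin at its middle. Stays in the crate.
- elbow: Not wanted: a right-angled elbow, legs along its x and y, 40 mm square flanges, about 76 by 76 mm overall, 40 mm high, lying flat; origin near its middle at half height. Stays in the crate.
- bolt: Not wanted: a big hex-headed bolt lying along its x, head to -x, 84 mm long, head 32 mm across, shank 20 mm; origin under its middle. Stays in the crate.
- wrench: Bystander: a steel wrench lying on the bench to the robot's right. Leave alone.
- screwdriver: Bystander: a screwdriver lying on the bench beyond the crate. Leave alone.
- spray_can: Bystander: a blue can, 64 mm across and 170 mm tall, standing beyond the washer. Leave alone.
- hammer: Bystander: a hammer lying on the bench in front of the washer. Leave alone.
- hose_clamp: Bystander: a steel ring clamp, 60 mm across and 14 mm high, lying on the bench beyond the washer. Leave alone.
Mind the look-alikes: they are no part of the job. Leave any orange look-alike of the pipe4 alone. Leave any blue or purple look-alike of the pipe1 alone.

How it is judged:
By the outcome, as a careful person would: the job done as asked, in the order asked, and still so for the second after the job is handed in, with the robot touching nothing.
Of pipe1, pipe2, pipe3, pipe4, pipe5 only 3 to 5 are there at a start; the rules pass over those that are not, and their reading is None.
At some moment in a run one of pipe1, pipe2, pipe3, pipe4, pipe5 may be knocked a few centimetres aside while the robot is not near it.
It also fails if it takes over 210 s, if anything falls off the work surface, if the arm or the gripper's body presses on something with over 40 N, if the wrist force passes 120 N, or if a joint passes its speed limit or range.

### The arm

A 6-joint arm with a two-finger parallel gripper is mounted at the origin on the work surface. World frame = base frame: x ahead of the robot, y to its left, z up, the work surface at z = 0. Lengths are in m, angles in rad, forces in N, time in s.
With the tool pointing down it reaches from about 0.35 to 0.725 m from the base axis. Payload 6 kg.
Tool frame: the origin (TCP) lies midway between the tips of the shut fingers; the grasp point (between the pads) lies 19 mm behind it (ctrl.tcp_to_grasp is the distance from the TCP to the grasp point, in m); z points along the fingers, y is the line along which they close (so a half turn about z gives the same grasp; the last joint's range is limited). The gripper opens to 85 mm and grips with 20 to 120 N. Pads are 22 mm wide; open, the fingers measure 114 mm over their backs; the gripper's body (76 mm by 85 mm) begins 54 mm behind the grasp point. The pads swing forward as they close: fully open they stand 13 mm farther back than shut.
Start: joints at [1.582, 0.04, 0.085, 0, -1.615, -0.334], TCP at [0.19, 0.569, 0.231] pointing down, gripper open.
Joint ranges: [-2.56, 2.56], [-1.29, 2.01], [-1.08, 1.49], [-3.29, 1.98], [-2.81, -0.18], [-2.99, 2.99]. Speed limits (rad/s): [2.57, 2.57, 3.01, 3.14, 3.14, 3.14].

### API

Orientations are given as a unit quaternion [x, y, z, w].
In Python, from cell import monitor, get_image, camera_model, workorder, boxes_of, masks_of, ctrl gives the robot as it stands.
- The arm moves only by the tool carry_out, never from a script. Its argument "commands" is a list of rows, each a list of 3 entries, a list of its own where there are three numbers: the finger opening in m, from 0 to 0.0854, then the shift along the tool's x, y, z in m, then the turn about the tool's z in degrees. A call has 1 to 20 rows; each row shifts and turns the commanded pose from where the row before left it, along the tool's axes as they then stand; what a row does not reach is not made up. A row lasts 1/12 s, in which the tool goes at most 41.7 mm and 7.16 degrees, less where a joint would pass 70% of its speed; a pose out of reach is approached as far as the arm can. A call with a gripper value outside its range is refused whole. The fingers move at their own pace and stop on an object; "newtons" is the grip in N (left out, the last holds). Time passes only in rows, so rows that do not move let the fingers close. It gives the time, the measured TCP pose, the force, the opening and the grip force at its end, in the units of the state.
- monitor.read_state(): the state, without advancing time (a new reading comes with each control period).
- get_image(name): name is "side" or "top" or "wrist"; returns (picture, depth): 420x560x3 uint8, blue, green, red; 420x560 float32, m along the optical axis (not along the pixel's ray), 0 where there is no reading.
- camera_model(name): a dict with "fovy" (degrees; the focal length in pixels is half the picture's height over the tangent of half this angle, whatever the lens; pixels are square), "cx", "cy" (the principal point, pixels), "extrinsics" (4x4, takes a point from world to camera coordinates); the wrist camera has in their place "tool_from_camera" (4x4, takes a point from camera to tool coordinates, whose origin is the TCP and whose axes are the flange's). Camera axes: x right, y down, z forward; pixel columns grow to the right and rows downward; lengths in m; the calibration is good to about 2 mm. The wrist camera is an equidistant fisheye: a pixel r from the principal point sees the ray r / f radians off the axis. A picture is of the moment at which its call begins: read the wrist's pose just before it. camera_model takes no time and is no camera call.
- workorder.hand_in(): hands the job in; it is judged then, once.
Trained networks look in the newest picture that a camera, given by its name, has taken for a name from the list of things; names that differ only in an ending like _2 or _b are one class to them, and where a whole thing is asked for, a point or a joint stands for the part that bears it (a point fixed in the world has none). Each returns a list of dicts, best first, with "p" (0 to 1); they miss things now and then, are a little off and sometimes report something else, mostly with a low value. They report only what shows in the picture. A call takes as long as a camera call. They do not tell look-alikes from the thing itself.
- boxes_of(label, camera): "pixel" ([column, row] in pixels, amid what is visible of it).
- masks_of(label, camera): "mask" (420x560 bool, what is visible of it) and "pixel" ([column, row] in pixels, amid what is visible of it).
The state is a dict: "t": time; "qpos": joint angles; "joint_vel": joint speeds; "effort": joint torques, N m; "tcp_pos": TCP position; "tcp_rot": TCP orientation; "force": force on the tool from outside, world axes, zero at the start; "torque": the same for the moment, N m; "width": finger opening in m; "grip_force": force on a finger pad.
Only numpy, scipy, OpenCV 4.12 (cv2) and the standard library are available. Lean on these libraries where they do the work, as an engineer would, in place of code of your own. Each camera call takes 0.05 s, during which the arm holds its last target. There are 200 camera calls.

## Working session

There is one attempt and no reset: what is moved stays moved. The work goes in short steps, Python scripts to look and compute and a tool call to move; the robot and the scene stay as the last step left them, time stands still between calls to the robot, and variables do not carry over. Pictures are saved under pics/ and viewed, at most 14 in all, crops included, and the job is handed in when it is done.

Besides the shell and the picture viewer there is one more tool, called after ">>>" by a JSON object that holds its "name" and its "arguments", one argument or row to a line. carry_out: Moves the arm, as the interface text tells. Its arguments: {"type":"object","properties":{"commands":{"type":"array","items":{"type":"array"}},"newtons":{"type":"number"}},"required":["commands"]}

```bash
ls; mkdir -p pics
cat > h.py <<'E'
import numpy as np, cv2
from cell import monitor, get_image, camera_model, workorder, boxes_of, masks_of, ctrl
from scipy.spatial.transform import Rotation as R
def world(cam, dep, st=None):
    """per-pixel world points (H,W,3)"""
    m=camera_model(cam); h,w=dep.shape; f=h/2/np.tan(np.radians(m["fovy"])/2)
    u,v=np.meshgrid(np.arange(w),np.arange(h)); x=(u-m["cx"])/f; y=(v-m["cy"])/f
    if cam=="wrist":
        r=np.hypot(x,y); k=np.where(r>1e-6,np.tan(np.minimum(r,1.5))/np.maximum(r,1e-6),1); x=x*k;y=y*k
    P=np.stack([x*dep,y*dep,dep],-1)
    if cam=="wrist":
        T=np.eye(4);T[:3,:3]=R.from_quat(st["tcp_rot"]).as_matrix();T[:3,3]=st["tcp_pos"];T=T@np.array(m["tool_from_camera"])
    else: T=np.linalg.inv(np.array(m["extrinsics"]))
    P=P@T[:3,:3].T+T[:3,3]; P[dep<=0]=np.nan
    return P
E
python3 - <<'E'
from h import *
st=monitor.read_state(); print(st["tcp_pos"],R.from_quat(st["tcp_rot"]).as_matrix().round(3),st["width"],ctrl.tcp_to_grasp)
im,d=get_image("top"); cv2.imwrite("pics/top0.png",im); P=world("top",d); np.save("top0.npy",P)
for n in ["pipe1","cover_grip","start_top","crate","washer","short_pipe","elbow","bolt"]:
    for r in masks_of(n,"top")[:7]:
        q=P[r["mask"]]; q=q[~np.isnan(q[:,0])]
        if len(q)>5: print(n,round(r["p"],2),np.round(r["pixel"]),len(q),"med",np.median(q,0).round(3),"lo",np.percentile(q,2,0).round(3),"hi",np.percentile(q,98,0).round(3))
im,d=get_image("side"); cv2.imwrite("pics/side0.png",im)
E
```

```text
pics
[0.19014476 0.56871235 0.23024375] [[ 0.948 -0.317 -0.   ]
 [-0.317 -0.948 -0.002]
 [ 0.     0.002 -1.   ]] 0.08564124729564848 0.0187
pipe1 0.97 [441. 256.] 422 med [ 0.371 -0.502  0.034] lo [ 0.351 -0.546  0.009] hi [ 0.393 -0.457  0.049]
pipe1 0.88 [294. 184.] 257 med [ 0.593 -0.084  0.041] lo [ 0.544 -0.104  0.026] hi [ 0.632 -0.06   0.054]
pipe1 0.83 [309. 283.] 285 med [ 0.319 -0.119  0.035] lo [ 0.292 -0.163  0.011] hi [ 0.35  -0.076  0.05 ]
pipe1 0.8 [424. 154.] 398 med [ 0.679 -0.473  0.034] lo [ 0.634 -0.502  0.003] hi [ 0.725 -0.447  0.05 ]
pipe1 0.68 [432. 200.] 362 med [ 0.537 -0.49   0.034] lo [ 0.501 -0.53   0.006] hi [ 0.576 -0.44   0.05 ]
pipe1 0.66 [377. 224.] 310 med [ 0.48  -0.323  0.04 ] lo [ 0.432 -0.345  0.008] hi [ 0.52  -0.303  0.055]
pipe1 0.65 [297. 221.] 248 med [ 0.485 -0.093  0.039] lo [ 0.432 -0.108  0.015] hi [ 0.518 -0.077  0.055]
cover_grip 0.88 [182. 199.] 8540 med [0.556 0.215 0.11 ] lo [0.43  0.099 0.105] hi [0.689 0.331 0.142]
cover_grip 0.45 [286. 130.] 384 med [ 0.771 -0.068  0.022] lo [ 0.762 -0.131 -0.001] hi [0.788 0.047 0.03 ]
crate 0.55 [334. 204.] 8478 med [ 0.535 -0.209  0.007] lo [ 0.407 -0.382  0.002] hi [ 0.661 -0.037  0.052]
washer 0.6 [157. 214.] 21627 med [0.525 0.289 0.103] lo [0.365 0.058 0.051] hi [0.693 0.527 0.115]
short_pipe 0.75 [320. 225.] 241 med [ 0.483 -0.162  0.041] lo [ 0.453 -0.183  0.004] hi [ 0.515 -0.14   0.056]
short_pipe 0.54 [298. 229.] 328 med [ 0.468 -0.092  0.039] lo [ 0.428 -0.111  0.005] hi [ 0.518 -0.074  0.055]
elbow 0.54 [349. 186.] 381 med [ 0.584 -0.258  0.037] lo [ 0.56  -0.285  0.004] hi [ 0.638 -0.212  0.049]
bolt 0.74 [352. 186.] 349 med [ 0.583 -0.26   0.037] lo [ 0.562 -0.284  0.005] hi [ 0.629 -0.212  0.049]
bolt 0.48 [320. 189.] 226 med [ 0.585 -0.166  0.028] lo [ 0.55  -0.184  0.007] hi [ 0.631 -0.153  0.04 ]
```

View pics/top0.png

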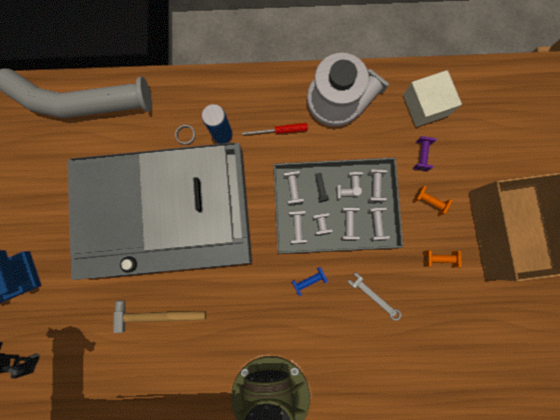

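View pics/side0.png

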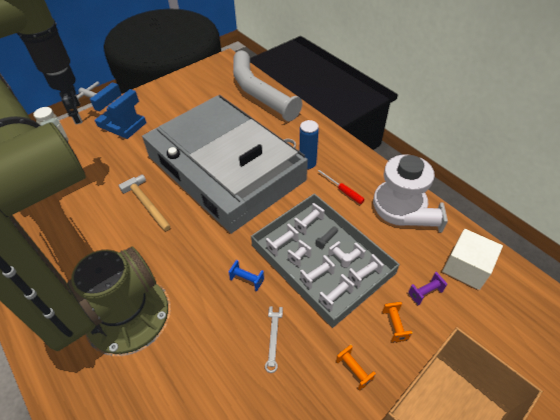

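Top view: five long grey pipes in the crate at about (293,187), (298,228), (351,224), (378,186) and (379,224). The short pipe is at (321,225), the elbow at (350,187) and the bolt at (321,188). The blue, orange and purple look-alikes lie outside the crate. The cover is slightly ajar, its rib is at (198,194) and the button at (127,265). The side view agrees.

```bash
cat >> h.py <<'E'
def rect(pts):
    (c,s,a)=cv2.minAreaRect((pts[:,:2]*1000).astype(np.float32))
    if s[0]<s[1]: s=s[::-1]; a+=90   # a = heading of the long side, deg
    a=(a+90)%180-90
    return np.round(np.array(c)/1000,4),np.round(s,1),round(a,1)
def blobs(P,sel,nmin=20):
    n,l,st,_=cv2.connectedComponentsWithStats(sel.astype(np.uint8),connectivity=8)
    return [P[l==i] for i in range(1,n) if st[i,4]>=nmin]
def goto(x,y,z,head,st=None):
    """turn (deg about tool z) then shift in turned tool axes; head = heading of tool x, deg"""
    st=st or monitor.read_state(); M=R.from_quat(st["tcp_rot"]).as_matrix()
    h=np.degrees(np.arctan2(M[1,0],M[0,0])); t=(h-head+180)%360-180
    M2=M@R.from_euler("z",t,degrees=True).as_matrix()
    print("turn %.1f"%t,"shift mm",(M2.T@(np.array([x,y,z])-st["tcp_pos"])*1000).round(1))
E
python3 - <<'E'
from h import *
P=np.load("top0.npy"); x,y,z=P[...,0],P[...,1],P[...,2]
W=(x>.3)&(x<.72)&(y>0.02)&(y<.6)
for n,lo,hi in [("washer",.085,.2),("cover",.1045,.118),("rib",.13,.16)]:
    for b in blobs(P,W&(z>lo)&(z<hi),15): print(n,len(b),*rect(b),np.median(b[:,2]).round(4))
C=(x>.38)&(x<.69)&(y>-.41)&(y<-.01)
b=blobs(P,C&(z>.035),200); 
for q in blobs(P,C&(z>.03),15): print("crate",len(q),*rect(q),np.percentile(q[:,2],95).round(3))
goto(0.5,0.2,0.2,0)
E
```

```text
washer 20520 [0.5278 0.2964] [487.5 338.5] -86.3 0.1038
cover 8591 [0.5549 0.2975] [456.5 283.8] -86.4 0.1102
cover 139 [0.3804 0.3693] [46.5 44.5] -58.2 0.1126
rib 207 [0.5632 0.1756] [89.7 15.1] 3.2 0.1471
crate 1094 [ 0.5341 -0.2085] [356.  260.8] -89.0 0.054
crate 319 [ 0.5871 -0.328 ] [91.3 46. ] -5.6 0.054
crate 298 [ 0.5887 -0.0849] [91.1 44.5] 7.7 0.053
crate 324 [ 0.5904 -0.2492] [76.  74.5] -1.3 0.048
crate 69 [ 0.5725 -0.1685] [45.8 27.2] 11.6 0.04
crate 306 [ 0.4801 -0.2438] [91.8 45.4] -3.3 0.054
crate 304 [ 0.4763 -0.3251] [90.  44.6] 2.7 0.054
crate 294 [ 0.4737 -0.0939] [91.9 45.5] 0.1 0.054
crate 206 [ 0.4808 -0.1641] [55.8 44.6] 7.7 0.055
turn -18.5 shift mm [309.7 369.   31.3]
```

>>> {"name": "carry_out", "arguments": {
  "commands": [
    [0.05,[0,0,0],-5.5],
    [0.05,[0,0,0],-5.5],
    [0.05,[0,0,0],-5.5],
    [0.05,[0,0,0],-5.6],
    [0.05,[0.0232,0.0277,0],0],
    [0.05,[0.0232,0.0277,0],0],
    [0.05,[0.0232,0.0277,0],0],
    [0.05,[0.0232,0.0277,0],0],
    [0.05,[0.0232,0.0277,0],0],
    [0.05,[0.0232,0.0277,0],0],
    [0.05,[0.0232,0.0277,0],0],
    [0.05,[0.0232,0.0277,0],0],
    [0.05,[0.0232,0.0277,0],0],
    [0.05,[0.0232,0.0277,0],0],
    [0.05,[0.0232,0.0277,0],0],
    [0.05,[0.0232,0.0277,0],0],
    [0.05,[0.0232,0.0277,0],0],
    [0.05,[0.0232,0.0277,0],0],
    [0.05,[0.0232,0.0277,0],0],
    [0.05,[0,0,0],0]
  ],
  "newtons": 25
}}

```text
t: 2.17
tcp_pos: [0.5664, 0.1718, 0.2305]
tcp_rot: [1.0, 0.029, -0.0, 0.001]
force: [-0.4, 1.0, 0.2]
width: 0.0501
grip_force: 0.0
```

Run:
```python
from h import *
goto(.5632,.1756,.117,3.6)
st=monitor.read_state()
im,d=get_image("wrist"); P=world("wrist",d,st); x,y,z=np.moveaxis(P,-1,0)
for b in blobs(P,(z>.135)&(z<.155)&(x>.45)&(x<.68)&(y>.1)&(y<.26),15): print(len(b),*rect(b),np.median(b[:,2]))
```

```text
turn -0.3 shift mm [ -2.8  -4.2 113.5]
2052 [0.5631 0.178 ] [89.1 13.8] 3.4 0.14648948021952882
```

>>> {"name": "carry_out", "arguments": {
  "commands": [
    [0.05,[-0.003,-0.0055,0.03],0],
    [0.05,[0,0,0.03],0],
    [0.05,[0,0,0.03],0],
    [0.05,[0,0,0.0235],0],
    [0.05,[0,0,0],0],
    [0.0,[0,0,0],0],
    [0.0,[0,0,0],0],
    [0.0,[0,0,0],0],
    [0.0,[0,0,0],0],
    [0.0,[0,0,0],0],
    [0.0,[0,0,0],0]
  ],
  "newtons": 30
}}

```text
t: 3.13
tcp_pos: [0.5613, 0.1818, 0.1207]
tcp_rot: [0.999, 0.032, 0.002, -0.001]
force: [-1.5, -1.7, 7.1]
width: 0.0138
grip_force: 31.4
```

>>> {"name": "carry_out", "arguments": {
  "commands": [
    [0.0,[0,-0.01,0],0],
    [0.0,[0,-0.015,0],0],
    [0.0,[0,-0.015,0],0],
    [0.0,[0,-0.015,0],0],
    [0.0,[0,-0.015,0],0],
    [0.0,[0,-0.015,0],0],
    [0.0,[0,-0.015,0],0],
    [0.0,[0,-0.015,0],0],
    [0.0,[0,-0.015,0],0],
    [0.0,[0,-0.015,0],0],
    [0.0,[0,-0.015,0],0],
    [0.0,[0,-0.01,0],0],
    [0.0,[0,-0.01,0],0],
    [0.0,[0,-0.01,0],0],
    [0.0,[0,0,0],0],
    [0.0,[0,0,0],0]
  ]
}}

```text
t: 4.47
tcp_pos: [0.549, 0.3702, 0.1208]
tcp_rot: [1.0, 0.031, 0.001, 0.001]
force: [-4.0, -6.5, 7.6]
width: 0.0134
grip_force: 32.8
```

>>> {"name": "carry_out", "arguments": {
  "commands": [
    [0.0,[0,-0.004,0],0],
    [0.0,[0,-0.003,0],0],
    [0.0,[0,0,0],0],
    [0.0,[0,0,0],0]
  ]
}}

```text
t: 4.8
tcp_pos: [0.549, 0.3702, 0.1208]
tcp_rot: [1.0, 0.029, -0.001, 0.006]
force: [-6.2, -28.5, 11.2]
width: 0.0138
grip_force: 36.3
```

>>> {"name": "carry_out", "arguments": {
  "commands": [
    [0.045,[0,0.006,0],0],
    [0.045,[0,0,0],0],
    [0.045,[0,0,0],0],
    [0.045,[0,0,-0.03],0],
    [0.045,[0,0,-0.03],0],
    [0.045,[0,0,-0.03],0],
    [0.045,[0,0,-0.025],0],
    [0.045,[-0.0085,0.038,0],0],
    [0.045,[-0.0085,0.038,0],0],
    [0.045,[-0.0085,0.038,0],0],
    [0.045,[-0.0085,0.038,0],0],
    [0.045,[-0.0085,0.038,0],0],
    [0.045,[-0.0085,0.038,0],0],
    [0.045,[-0.0085,0.038,0],0],
    [0.045,[-0.0085,0.038,0],0],
    [0.045,[-0.0085,0.038,0],0],
    [0.045,[-0.0085,0.038,0],0],
    [0.045,[-0.0085,0.038,0],0],
    [0.045,[-0.0085,0.038,0],0],
    [0.045,[0,0,0],0]
  ],
  "newtons": 25
}}

```text
t: 6.47
tcp_pos: [0.4747, -0.0936, 0.234]
tcp_rot: [1.0, 0.029, 0.001, 0.0]
force: [-0.0, 0.3, 0.7]
width: 0.0447
grip_force: 0.0
```

```bash
cat >> h.py <<'E'
ORG=np.array([.5609,.1806]); YAW=3.6
def slot(u,v):  # washer -> world
    a=np.radians(YAW); return ORG+np.array([u*np.cos(a)-v*np.sin(a),u*np.sin(a)+v*np.cos(a)])
def look(cam="wrist"):
    st=monitor.read_state(); im,d=get_image(cam); P=world(cam,d,st); x,y,z=np.moveaxis(P,-1,0)
    for q in blobs(P,(x>.415)&(x<.655)&(y>-.375)&(y<-.045)&(z>.03)&(z<.07),40):
        c,s,a=rect(q); print(len(q),c,s,a,np.percentile(q[:,2],95).round(3))
    return im,d,P
E
python3 - <<'E'
from h import *
im,d,P=look(); cv2.imwrite("pics/w1.png",im)
print("washer/cover via top"); im,d,P=look("top"); x,y,z=np.moveaxis(P,-1,0)
for b in blobs(P,(x>.4)&(x<.7)&(y>.05)&(y<.6)&(z>.13)&(z<.16),15): print("rib",*rect(b))
b=P[(x>.33)&(x<.45)&(y>.3)&(y<.45)&(z>.112)&(z<.14)]; print("button",len(b),rect(b),b[:,2].max(),np.median(b[:,2]))
goto(.474,-.094,.013,0)
E
```

```text
2314 [ 0.5888 -0.0831] [91.7 45.4] 6.5 0.051
1991 [ 0.59  -0.247] [76.1 76. ] 0.1 0.045
1496 [ 0.5869 -0.3271] [92.4 46.6] -4.3 0.051
287 [ 0.5585 -0.1694] [27.1 17. ] -80.4 0.037
2197 [ 0.4725 -0.0914] [92.8 45.5] 1.1 0.051
1806 [ 0.4792 -0.2422] [92.2 46.4] -2.9 0.051
1574 [ 0.4806 -0.1621] [57.6 45.1] 7.4 0.051
1467 [ 0.476  -0.3244] [92.  47.3] 2.6 0.051
washer/cover via top
318 [ 0.5872 -0.3283] [91.2 45.6] -5.4 0.055
259 [ 0.595  -0.2599] [72.  45.9] -9.3 0.048
300 [ 0.4797 -0.2443] [91.3 46. ] -3.0 0.054
304 [ 0.4761 -0.325 ] [89.6 45.1] 2.5 0.054
64 [ 0.4601 -0.1671] [44.7 14.1] -82.6 0.055
96 [ 0.4424 -0.0936] [45.5 28.5] -88.2 0.054
rib [0.5509 0.3684] [89.6 16.1] 3.3
button 253 (array([0.4055, 0.3976]), array([101.3,  87.9]), -89.9) 0.12828585465464504 0.11420486598678958
turn 3.5 shift mm [ -1.8   4.1 220.3]
```

View pics/w1.png

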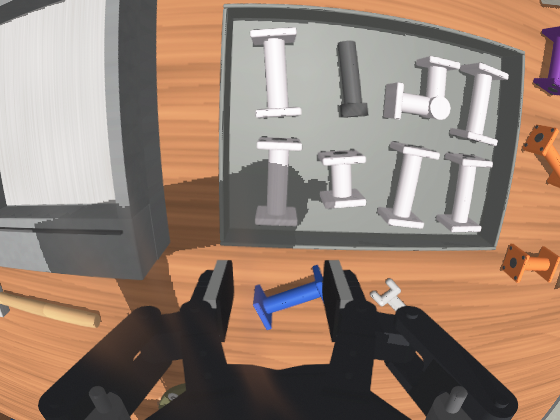

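Wrist view: the gripper is above the near-left pipe at (278,180). The other pipes, the short pipe, elbow and bolt stand where the top view put them. The cover rib is at its open stop.

>>> {"name": "carry_out", "arguments": {
  "commands": [
    [0.045,[0,0,0],3.0],
    [0.045,[-0.0015,-0.001,0.035],0],
    [0.045,[0,0,0.035],0],
    [0.045,[0,0,0.035],0],
    [0.045,[0,0,0.035],0],
    [0.045,[0,0,0.035],0],
    [0.045,[0,0,0.026],0],
    [0.045,[0,0,0.02],0],
    [0.045,[0,0,0],0],
    [0.0,[0,0,0],0],
    [0.0,[0,0,0],0],
    [0.0,[0,0,0],0],
    [0.0,[0,0,0],0],
    [0.0,[0,0,0],0],
    [0.0,[0,0,0],0]
  ],
  "newtons": 25
}}

```text
t: 7.82
tcp_pos: [0.4751, -0.0878, 0.0137]
tcp_rot: [1.0, 0.005, 0.002, -0.0]
force: [-0.7, 4.0, 7.2]
width: 0.0208
grip_force: 26.1
```

>>> {"name": "carry_out", "arguments": {
  "commands": [
    [0.0,[0,0,-0.015],0],
    [0.0,[0,0,-0.025],0],
    [0.0,[0,0,-0.03],0],
    [0.0,[0,0,-0.03],0],
    [0.0,[0,0,-0.03],0],
    [0.0,[0,0,-0.035],0],
    [0.0,[0,0,0],-3],
    [0.0,[0.0035,-0.024,0],0],
    [0.0,[0.0045,-0.0335,0],0],
    [0.0,[0.0045,-0.0335,0],0],
    [0.0,[0.0045,-0.0335,0],0],
    [0.0,[0.0045,-0.0335,0],0],
    [0.0,[0.0045,-0.0335,0],0],
    [0.0,[0.0045,-0.0335,0],0],
    [0.0,[0.0045,-0.0335,0],0],
    [0.0,[0.0045,-0.0335,0],0],
    [0.0,[0.0045,-0.0335,0],0],
    [0.0,[0.0005,-0.007,0],0],
    [0.0,[0,0,0],0]
  ]
}}

```text
t: 9.4
tcp_pos: [0.4967, 0.2479, 0.1756]
tcp_rot: [0.999, 0.033, -0.001, 0.001]
force: [-0.1, -1.1, -1.5]
width: 0.0207
grip_force: 25.4
```

Run:
```python
from h import *
goto(*slot(-.058,.068),.060,3.6)
im,d,P=look("top"); cv2.imwrite("pics/t2.png",im); x,y,z=np.moveaxis(P,-1,0)
st=monitor.read_state();im,d=get_image("wrist");P=world("wrist",d,st); x,y,z=np.moveaxis(P,-1,0);cv2.imwrite("pics/w2.png",im)
for b in blobs(P,(x>.35)&(x<.72)&(y>.02)&(y<.4)&(z>.04)&(z<.058),200): print("floor",len(b),*rect(b),np.median(b[:,2]))
```

```text
turn 0.1 shift mm [  2.1   3.1 115.6]
320 [ 0.5874 -0.3284] [92.  45.7] -5.2 0.054
293 [ 0.5891 -0.0848] [91.3 44.5] 7.3 0.055
327 [ 0.5908 -0.2492] [75.5 75.4] 89.7 0.047
70 [ 0.5707 -0.1668] [47.3 24.9] 20.7 0.039
307 [ 0.48   -0.2439] [91.8 45.3] -3.4 0.054
304 [ 0.4762 -0.3254] [90.  45.4] 2.7 0.055
210 [ 0.4806 -0.1636] [55.7 45.2] 7.9 0.054
floor 57147 [0.5615 0.1811] [252.5 222.6] 3.8 0.05081211119279749
floor 507 [0.4462 0.2764] [33.  16.5] 3.0 0.05094427290475084
```

View pics/w2.png

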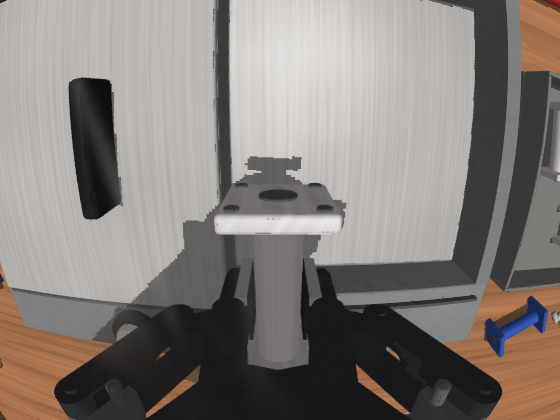

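The pipe hangs level in the gripper over the near-left part of the empty tank, flange at (278,210). The cover is fully clear of the tank, with its edge at column 225.

>>> {"name": "carry_out", "arguments": {
  "commands": [
    [0.0,[0.002,0.003,0.03],0],
    [0.0,[0,0,0.03],0],
    [0.0,[0,0,0.03],0],
    [0.0,[0,0,0.015],0],
    [0.0,[0,0,0.008],0],
    [0.0,[0,0,0.003],0],
    [0.0,[0,0,0],0],
    [0.0,[0,0,0],0]
  ]
}}

```text
t: 10.17
tcp_pos: [0.5003, 0.2434, 0.0625]
tcp_rot: [1.0, 0.031, 0.001, -0.001]
force: [0.6, 0.1, -1.8]
width: 0.0211
grip_force: 25.4
```

>>> {"name": "carry_out", "arguments": {
  "commands": [
    [0.0,[0,0,0.0035],0],
    [0.0,[0,0,0],0],
    [0.04,[0,0,0],0],
    [0.04,[0,0,0],0],
    [0.04,[0,0,0],0],
    [0.04,[0,0,-0.02],0],
    [0.04,[0,0,-0.035],0],
    [0.04,[0,0,-0.035],0],
    [0.045,[0,0,-0.035],0],
    [0.045,[0.007,0.0333,0],0],
    [0.045,[0.007,0.0333,0],0],
    [0.045,[0.007,0.0333,0],0],
    [0.045,[0.007,0.0333,0],0],
    [0.045,[0.007,0.0333,0],0],
    [0.045,[0.007,0.0333,0],0],
    [0.045,[0.007,0.0333,0],0],
    [0.045,[0.007,0.0333,0],0],
    [0.045,[0.007,0.0333,0],0],
    [0.045,[0.007,0.0333,0],-3.4],
    [0.045,[0,0,0],0]
  ]
}}

```text
t: 11.83
tcp_pos: [0.591, -0.0893, 0.1828]
tcp_rot: [0.998, 0.06, 0.0, 0.001]
force: [0.1, 0.9, -0.3]
width: 0.0448
grip_force: 0.0
```

```bash
cat >> h.py <<'E'
def tank(cam):
    st=monitor.read_state(); im,d=get_image(cam); P=world(cam,d,st); x,y,z=np.moveaxis(P,-1,0)
    a=np.radians(YAW); dx,dy=x-ORG[0],y-ORG[1]; u=dx*np.cos(a)+dy*np.sin(a); v=-dx*np.sin(a)+dy*np.cos(a)
    for q in blobs(P,(abs(u)<.12)&(abs(v)<.105)&(z>.07)&(z<.12),40): print("tank",len(q),*rect(q),np.percentile(q[:,2],95).round(3))
E
python3 - <<'E'
from h import *
look(); tank("top"); goto(.5890,-.084,.013,7)
E
```

```text
3022 [ 0.5891 -0.0831] [90.8 45.8] 6.4 0.051
2230 [ 0.5906 -0.2477] [78.3 75.4] -89.3 0.045
1646 [ 0.5872 -0.3274] [92.1 47.9] -4.5 0.051
352 [ 0.5593 -0.1705] [27.3 18.2] -83.9 0.037
1073 [ 0.4975 -0.2486] [64.6 45.9] 10.1 0.051
1247 [ 0.4773 -0.3237] [89.9 46.9] 2.3 0.051
138 [ 0.5027 -0.1405] [9.9 8.4] -84.6 0.051
235 [ 0.4577 -0.1494] [16.2 14.5] -62.2 0.051
turn -0.1 shift mm [ -1.4  -1.9 169.7]
```

>>> {"name": "carry_out", "arguments": {
  "commands": [
    [0.045,[-0.0015,-0.004,0.035],0],
    [0.045,[0,0,0.035],0],
    [0.045,[0,0,0.035],0],
    [0.045,[0,0,0.035],0],
    [0.045,[0,0,0.02],0],
    [0.045,[0,0,0.01],0],
    [0.045,[0,0,0],0],
    [0.0,[0,0,0],0],
    [0.0,[0,0,0],0],
    [0.0,[0,0,0],0],
    [0.0,[0,0,0],0],
    [0.0,[0,0,0],0],
    [0.0,[0,0,0],0]
  ]
}}

```text
t: 13.02
tcp_pos: [0.59, -0.0805, 0.0151]
tcp_rot: [0.998, 0.061, 0.002, 0.0]
force: [-1.9, 2.9, 5.8]
width: 0.021
grip_force: 25.4
```

Run:
```python
from h import *
tank("top"); tank("side"); print(slot(-.058,0), slot(.058,.068)); goto(*slot(.058,.068),.18,3.6)
```

```text
tank 285 [0.5008 0.2419] [91.  43.8] 4.8 0.098
tank 250 [0.4982 0.2419] [93. 48.] 5.4 0.098
[0.50301445 0.17695815] [0.61451579 0.25210767]
turn 3.4 shift mm [  46.1 -330.4 -164.7]
```

>>> {"name": "carry_out", "arguments": {
  "commands": [
    [0.0,[0,0,-0.015],0],
    [0.0,[0,0,-0.025],0],
    [0.0,[0,0,-0.03],0],
    [0.0,[0,0,-0.03],0],
    [0.0,[0,0,-0.03],0],
    [0.0,[0,0,-0.035],0],
    [0.0,[0,0,0],3.4],
    [0.0,[0.0035,-0.025,0],0],
    [0.0,[0.0045,-0.0335,0],0],
    [0.0,[0.0045,-0.0335,0],0],
    [0.0,[0.0045,-0.0335,0],0],
    [0.0,[0.0045,-0.0335,0],0],
    [0.0,[0.0045,-0.0335,0],0],
    [0.0,[0.0045,-0.0335,0],0],
    [0.0,[0.0045,-0.0335,0],0],
    [0.0,[0.0045,-0.0335,0],0],
    [0.0,[0.0045,-0.0335,0],0],
    [0.0,[0.001,-0.007,0],0],
    [0.0,[0,0,0],0]
  ]
}}

```text
t: 14.7
tcp_pos: [0.6116, 0.2573, 0.1764]
tcp_rot: [0.999, 0.033, -0.001, 0.0]
force: [-0.4, -1.0, -1.6]
width: 0.0211
grip_force: 24.9
```

Run:
```python
from h import *
goto(*slot(.058,.068),.060,3.6)
```

```text
turn 0.2 shift mm [  2.7   5.3 116.4]
```

>>> {"name": "carry_out", "arguments": {
  "commands": [
    [0.0,[0.0025,0.004,0.03],0],
    [0.0,[0,0,0.03],0],
    [0.0,[0,0,0.03],0],
    [0.0,[0,0,0.015],0],
    [0.0,[0,0,0.008],0],
    [0.0,[0,0,0.004],0],
    [0.0,[0,0,0.002],0],
    [0.0,[0,0,0],0],
    [0.04,[0,0,0],0],
    [0.04,[0,0,0],0],
    [0.04,[0,0,0],0],
    [0.04,[0,0,-0.02],0],
    [0.04,[0,0,-0.035],0],
    [0.04,[0,0,-0.035],0],
    [0.045,[0,0,-0.035],0]
  ]
}}

```text
t: 15.95
tcp_pos: [0.6154, 0.2509, 0.1865]
tcp_rot: [1.0, 0.031, 0.001, -0.001]
force: [0.0, -0.1, 0.2]
width: 0.0448
grip_force: 0.0
```

>>> {"name": "carry_out", "arguments": {
  "commands": [
    [0.045,[-0.0117,0.0346,0],0],
    [0.045,[-0.0117,0.0346,0],0],
    [0.045,[-0.0117,0.0346,0],0],
    [0.045,[-0.0117,0.0346,0],0],
    [0.045,[-0.0117,0.0346,0],0],
    [0.045,[-0.0117,0.0346,0],0],
    [0.045,[-0.0117,0.0346,0],0],
    [0.045,[-0.0117,0.0346,0],0],
    [0.045,[-0.0117,0.0346,0],0],
    [0.045,[-0.0117,0.0346,0],0],
    [0.045,[-0.0117,0.0346,0],0],
    [0.045,[-0.0117,0.0346,0],0],
    [0.045,[-0.0117,0.0346,0],0],
    [0.045,[-0.0117,0.0346,0],6.6],
    [0.045,[0,0,0],0],
    [0.045,[0,0,0],0]
  ]
}}

```text
t: 17.28
tcp_pos: [0.4818, -0.2446, 0.1848]
tcp_rot: [1.0, -0.028, 0.001, 0.0]
force: [0.6, 0.1, 0.3]
width: 0.0451
grip_force: 0.0
```

Run:
```python
from h import *
look(); tank("top"); tank("side"); goto(.4795,-.2425,.013,-3)
```

```text
2940 [ 0.5871 -0.3274] [92.3 46.1] -4.8 0.051
3303 [ 0.5904 -0.2478] [76.5 75.7] -0.1 0.045
417 [ 0.5595 -0.1697] [27.  19.6] -77.9 0.037
2933 [ 0.4786 -0.2427] [92.3 45.9] -3.5 0.051
2781 [ 0.4759 -0.3246] [92.5 46.3] 2.4 0.051
1983 [ 0.4807 -0.1629] [57.1 46.4] 8.0 0.052
tank 353 [0.6154 0.2499] [91.8 46.8] 4.3 0.098
tank 338 [0.5005 0.241 ] [90.5 44.4] 3.9 0.099
tank 237 [0.6122 0.2503] [94.6 48.7] 4.1 0.098
tank 249 [0.4982 0.2415] [94.9 45.8] 4.6 0.098
turn 0.1 shift mm [ -3.3   0.5 171.2]
```

>>> {"name": "carry_out", "arguments": {
  "commands": [
    [0.045,[-0.003,-0.001,0.035],0],
    [0.045,[0,0,0.035],0],
    [0.045,[0,0,0.035],0],
    [0.045,[0,0,0.035],0],
    [0.045,[0,0,0.02],0],
    [0.045,[0,0,0.012],0],
    [0.045,[0,0,0],0],
    [0.0,[0,0,0],0],
    [0.0,[0,0,0],0],
    [0.0,[0,0,0],0],
    [0.0,[0,0,0],0],
    [0.0,[0,0,0],0],
    [0.0,[0,0,0],0]
  ]
}}

```text
t: 18.52
tcp_pos: [0.4806, -0.2417, 0.0137]
tcp_rot: [1.0, -0.026, 0.002, 0.0]
force: [-0.6, 2.4, 6.1]
width: 0.0213
grip_force: 25.3
```

Run:
```python
from h import *
print(slot(-.058,-.002));goto(*slot(-.058,-.002),.18,3.6)
```

```text
[0.50314003 0.1749621 ]
turn -6.6 shift mm [  49.3 -414.3 -166.6]
```

>>> {"name": "carry_out", "arguments": {
  "commands": [
    [0.0,[0,0,-0.015],0],
    [0.0,[0,0,-0.025],0],
    [0.0,[0,0,-0.035],0],
    [0.0,[0,0,-0.035],0],
    [0.0,[0,0,-0.035],0],
    [0.0,[0,0,-0.02],-6.6],
    [0.0,[0.0025,-0.02,0],0],
    [0.0,[0.004,-0.0345,0],0],
    [0.0,[0.004,-0.0345,0],0],
    [0.0,[0.004,-0.0345,0],0],
    [0.0,[0.004,-0.0345,0],0],
    [0.0,[0.004,-0.0345,0],0],
    [0.0,[0.004,-0.0345,0],0],
    [0.0,[0.004,-0.0345,0],0],
    [0.0,[0.004,-0.0345,0],0],
    [0.0,[0.004,-0.0345,0],0],
    [0.0,[0.004,-0.0345,0],0],
    [0.0,[0.004,-0.0345,0],0],
    [0.0,[0.0025,-0.0145,0],0],
    [0.0,[0,0,0],0]
  ]
}}

```text
t: 20.18
tcp_pos: [0.5015, 0.1774, 0.1757]
tcp_rot: [0.999, 0.033, -0.001, -0.0]
force: [-0.4, -1.5, -1.2]
width: 0.0213
grip_force: 24.9
```

Run:
```python
from h import *
goto(*slot(-.058,-.002),.059,3.6)
```

```text
turn 0.2 shift mm [  1.6   2.5 116.7]
```

>>> {"name": "carry_out", "arguments": {
  "commands": [
    [0.0,[0.0015,0.0015,0.03],0],
    [0.0,[0,0,0.03],0],
    [0.0,[0,0,0.03],0],
    [0.0,[0,0,0.015],0],
    [0.0,[0,0,0.008],0],
    [0.0,[0,0,0.004],0],
    [0.0,[0,0,0.0025],0],
    [0.0,[0,0,0],0],
    [0.04,[0,0,0],0],
    [0.04,[0,0,0],0],
    [0.04,[0,0,0],0],
    [0.04,[0,0,-0.02],0],
    [0.04,[0,0,-0.035],0],
    [0.04,[0,0,-0.035],0],
    [0.045,[0,0,-0.035],0]
  ]
}}

```text
t: 21.43
tcp_pos: [0.5034, 0.1731, 0.1837]
tcp_rot: [1.0, 0.031, 0.0, 0.0]
force: [0.9, 0.7, -0.1]
width: 0.0452
grip_force: 0.0
```

>>> {"name": "carry_out", "arguments": {
  "commands": [
    [0.045,[-0.0042,0.0355,0],0],
    [0.045,[-0.0042,0.0355,0],0],
    [0.045,[-0.0042,0.0355,0],0],
    [0.045,[-0.0042,0.0355,0],0],
    [0.045,[-0.0042,0.0355,0],0],
    [0.045,[-0.0042,0.0355,0],0],
    [0.045,[-0.0042,0.0355,0],0],
    [0.045,[-0.0042,0.0355,0],0],
    [0.045,[-0.0042,0.0355,0],0],
    [0.045,[-0.0042,0.0355,0],0],
    [0.045,[-0.0042,0.0355,0],0],
    [0.045,[-0.0042,0.0355,0],0],
    [0.045,[-0.0042,0.0355,0],0],
    [0.045,[-0.0042,0.0355,0],1.2],
    [0.045,[0,0,0],0],
    [0.045,[0,0,0],0]
  ]
}}

```text
t: 22.77
tcp_pos: [0.4755, -0.3281, 0.1815]
tcp_rot: [1.0, 0.019, -0.0, 0.0]
force: [-0.6, 0.7, -0.6]
width: 0.0451
grip_force: 0.0
```

Run:
```python
from h import *
look(); tank("top"); goto(.476,-.3246,.013,2.4)
```

```text
3236 [ 0.5871 -0.3282] [92.3 45.9] -4.4 0.051
3344 [ 0.5903 -0.2483] [76.2 76.1] -0.0 0.045
376 [ 0.5639 -0.1698] [27.7 27.6] 8.1 0.037
3038 [ 0.4754 -0.3248] [92.6 46. ] 2.3 0.051
1677 [ 0.4804 -0.1631] [57.9 46.5] 7.9 0.052
tank 357 [0.6159 0.2499] [93.  45.3] 4.0 0.099
tank 333 [0.5037 0.1719] [90.8 45.7] 4.1 0.099
tank 337 [0.5003 0.2413] [90.8 45. ] 3.8 0.099
turn -0.0 shift mm [-1.00e-01 -1.70e+00  1.69e+02]
```

>>> {"name": "carry_out", "arguments": {
  "commands": [
    [0.045,[0,-0.0025,0.035],0],
    [0.045,[0,0,0.035],0],
    [0.045,[0,0,0.035],0],
    [0.045,[0,0,0.035],0],
    [0.045,[0,0,0.02],0],
    [0.045,[0,0,0.0095],0],
    [0.045,[0,0,0],0],
    [0.0,[0,0,0],0],
    [0.0,[0,0,0],0],
    [0.0,[0,0,0],0],
    [0.0,[0,0,0],0],
    [0.0,[0,0,0],0],
    [0.0,[0,0,0],0]
  ]
}}

```text
t: 23.95
tcp_pos: [0.4776, -0.3243, 0.0151]
tcp_rot: [1.0, 0.021, 0.002, 0.001]
force: [0.9, 3.2, 6.6]
width: 0.021
grip_force: 25.4
```

Run:
```python
from h import *
print(slot(.058,-.0));goto(*slot(.058,-.0),.18,3.6)
```

```text
[0.61878555 0.18424185]
turn -1.2 shift mm [ 173.5 -498.4 -165.2]
```

>>> {"name": "carry_out", "arguments": {
  "commands": [
    [0.0,[0,0,-0.015],0],
    [0.0,[0,0,-0.025],0],
    [0.0,[0,0,-0.035],0],
    [0.0,[0,0,-0.035],0],
    [0.0,[0,0,-0.035],0],
    [0.0,[0,0,-0.02],-1.2]
  ]
}}

```text
t: 24.45
tcp_pos: [0.4766, -0.3246, 0.1826]
tcp_rot: [1.0, 0.031, 0.002, 0.001]
force: [0.3, -0.4, -1.4]
width: 0.0213
grip_force: 24.9
```

>>> {"name": "carry_out", "arguments": {
  "commands": [
    [0.0,[0.008,-0.022,0],0],
    [0.0,[0.0121,-0.0348,0],0],
    [0.0,[0.0121,-0.0348,0],0],
    [0.0,[0.0121,-0.0348,0],0],
    [0.0,[0.0121,-0.0348,0],0],
    [0.0,[0.0121,-0.0348,0],0],
    [0.0,[0.0121,-0.0348,0],0],
    [0.0,[0.0121,-0.0348,0],0],
    [0.0,[0.0121,-0.0348,0],0],
    [0.0,[0.0121,-0.0348,0],0],
    [0.0,[0.0121,-0.0348,0],0],
    [0.0,[0.0121,-0.0348,0],0],
    [0.0,[0.0121,-0.0348,0],0],
    [0.0,[0.0121,-0.0348,0],0],
    [0.0,[0.008,-0.024,0],0],
    [0.0,[0,0,0],0],
    [0.0,[0,0,0],0]
  ]
}}

```text
t: 25.87
tcp_pos: [0.6172, 0.1857, 0.1764]
tcp_rot: [0.999, 0.032, -0.001, 0.0]
force: [0.6, -2.0, -1.9]
width: 0.0209
grip_force: 25.0
```

Run:
```python
from h import *
goto(*slot(.058,-.001),.060,3.6)
```

```text
turn 0.1 shift mm [  1.6   2.5 116.4]
```

>>> {"name": "carry_out", "arguments": {
  "commands": [
    [0.0,[0.0015,0.0015,0.03],0],
    [0.0,[0,0,0.03],0],
    [0.0,[0,0,0.03],0],
    [0.0,[0,0,0.015],0],
    [0.0,[0,0,0.008],0],
    [0.0,[0,0,0.004],0],
    [0.0,[0,0,0.002],0],
    [0.0,[0,0,0],0],
    [0.04,[0,0,0],0],
    [0.04,[0,0,0],0],
    [0.04,[0,0,0],0],
    [0.04,[0,0,-0.02],0],
    [0.04,[0,0,-0.035],0],
    [0.04,[0,0,-0.035],0],
    [0.045,[0,0,-0.035],0]
  ]
}}

```text
t: 27.12
tcp_pos: [0.6191, 0.1829, 0.1852]
tcp_rot: [1.0, 0.032, 0.0, 0.0]
force: [0.3, 0.9, 1.0]
width: 0.0447
grip_force: 0.0
```

>>> {"name": "carry_out", "arguments": {
  "commands": [
    [0.045,[-0.0045,0.0363,0],0],
    [0.045,[-0.0045,0.0363,0],0],
    [0.045,[-0.0045,0.0363,0],0],
    [0.045,[-0.0045,0.0363,0],0],
    [0.045,[-0.0045,0.0363,0],0],
    [0.045,[-0.0045,0.0363,0],0],
    [0.045,[-0.0045,0.0363,0],0],
    [0.045,[-0.0045,0.0363,0],0],
    [0.045,[-0.0045,0.0363,0],0],
    [0.045,[-0.0045,0.0363,0],0],
    [0.045,[-0.0045,0.0363,0],0],
    [0.045,[-0.0045,0.0363,0],0],
    [0.045,[-0.0045,0.0363,0],0],
    [0.045,[-0.0045,0.0363,0],0],
    [0.045,[0,0,0],5],
    [0.045,[0,0,0],3.1],
    [0.045,[0,0,0],0]
  ]
}}

```text
t: 28.53
tcp_pos: [0.5881, -0.3291, 0.1834]
tcp_rot: [0.999, -0.041, 0.0, 0.0]
force: [0.0, -0.2, 0.5]
width: 0.0448
grip_force: 0.0
```

Run:
```python
from h import *
look(); tank("top"); goto(.5871,-.328,.013,-4.5)
```

```text
3029 [ 0.5875 -0.3283] [91.  46.2] -5.2 0.051
2869 [ 0.591  -0.2484] [76.  75.3] -90.0 0.045
318 [ 0.5635 -0.17  ] [27.8 26.2] -81.4 0.037
949 [ 0.4819 -0.1625] [56.2 47. ] 7.6 0.051
tank 350 [0.619  0.1821] [93.  46.4] 3.9 0.098
tank 356 [0.6159 0.2498] [92.8 46.1] 3.7 0.099
tank 333 [0.5037 0.1724] [90.9 45.1] 3.5 0.099
tank 338 [0.5006 0.241 ] [90.4 46.1] 4.5 0.099
turn 0.1 shift mm [ -1.4  -0.  170.7]
```

>>> {"name": "carry_out", "arguments": {
  "commands": [
    [0.036,[-0.001,0.0005,0.035],0],
    [0.036,[0,0,0.035],0],
    [0.036,[0,0,0.03],0],
    [0.036,[0,0,0.03],0],
    [0.036,[0,0,0.025],0],
    [0.036,[0,0,0.016],0],
    [0.036,[0,0,0],0],
    [0.0,[0,0,0],0],
    [0.0,[0,0,0],0],
    [0.0,[0,0,0],0],
    [0.0,[0,0,0],0],
    [0.0,[0,0,0],0],
    [0.0,[0,0,0],0]
  ]
}}

```text
t: 29.72
tcp_pos: [0.5875, -0.3287, 0.0131]
tcp_rot: [0.999, -0.039, 0.001, 0.0]
force: [0.4, 1.3, 0.7]
width: 0.0213
grip_force: 27.1
```

Run:
```python
from h import *
print(slot(-.03,-.069));goto(*slot(-.03,-.069),.18,3.6)
```

```text
[0.53529174 0.10985244]
turn -8.1 shift mm [ -24.4 -440.8 -167.1]
```

>>> {"name": "carry_out", "arguments": {
  "commands": [
    [0.0,[0,0,-0.015],0],
    [0.0,[0,0,-0.025],0],
    [0.0,[0,0,-0.035],0],
    [0.0,[0,0,-0.035],0],
    [0.0,[0,0,-0.035],0],
    [0.0,[0,0,-0.022],-4.1],
    [0.0,[0,0,0],-4]
  ]
}}

```text
t: 30.3
tcp_pos: [0.589, -0.33, 0.1876]
tcp_rot: [0.999, 0.033, 0.005, 0.003]
force: [0.6, -0.3, -0.2]
width: 0.0211
grip_force: 27.0
```

>>> {"name": "carry_out", "arguments": {
  "commands": [
    [0.0,[-0.0024,-0.02,0],0],
    [0.0,[-0.0042,-0.035,0],0],
    [0.0,[-0.0042,-0.035,0],0],
    [0.0,[-0.0042,-0.035,0],0],
    [0.0,[-0.0042,-0.035,0],0],
    [0.0,[-0.0042,-0.035,0],0],
    [0.0,[-0.0042,-0.035,0],0],
    [0.0,[-0.0042,-0.035,0],0],
    [0.0,[-0.0042,-0.035,0],0],
    [0.0,[-0.0042,-0.035,0],0],
    [0.0,[-0.0042,-0.035,0],0],
    [0.0,[-0.0042,-0.035,0],0],
    [0.0,[-0.0042,-0.035,0],0],
    [0.0,[0,0,0],0],
    [0.0,[0,0,0],0]
  ]
}}

```text
t: 31.55
tcp_pos: [0.5064, 0.1089, 0.1796]
tcp_rot: [0.999, 0.033, 0.0, -0.0]
force: [-0.4, -0.1, -2.2]
width: 0.0209
grip_force: 26.9
```

Run:
```python
from h import *
goto(*slot(-.058,-.069),.058,3.6)
im,d=get_image("wrist"); cv2.imwrite("pics/w3.png",im)
```

```text
turn 0.2 shift mm [  0.9   0.9 121.6]
```

View pics/w3.png

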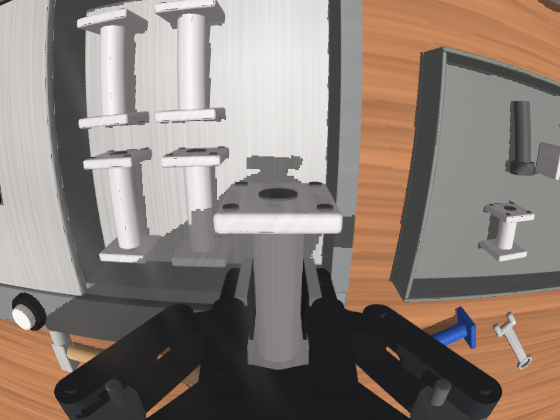

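The fifth pipe is held level over the free right strip of the tank. Four pipes lie flat at left, around (120,60), (190,60), (128,205) and (200,200). The crate still shows only the unwanted parts.

>>> {"name": "carry_out", "arguments": {
  "commands": [
    [0.0,[0.001,0,0.03],0],
    [0.0,[0,0,0.03],0],
    [0.0,[0,0,0.03],0],
    [0.0,[0,0,0.015],0],
    [0.0,[0,0,0.008],0],
    [0.0,[0,0,0.006],0],
    [0.0,[0,0,0.0035],0],
    [0.0,[0,0,0],0],
    [0.038,[0,0,0],0],
    [0.038,[0,0,0],0],
    [0.038,[0,0,0],0],
    [0.038,[0,0,-0.02],0],
    [0.038,[0,0,-0.035],0],
    [0.038,[0,0,-0.035],0],
    [0.045,[0,0,-0.035],0],
    [0.045,[0,0,0],0]
  ]
}}

```text
t: 32.93
tcp_pos: [0.511, 0.1078, 0.191]
tcp_rot: [0.999, 0.032, 0.006, -0.002]
force: [1.0, -0.4, 1.3]
width: 0.0449
grip_force: 0.0
```

Run:
```python
from h import *
tank("wrist"); look("top"); goto(.549,.370,.183,3.6)
im,d=get_image("top"); P=world("top",d); x,y,z=np.moveaxis(P,-1,0)
for r in masks_of("start_top","top")[:2]: print(r["p"],r["pixel"],np.nanmedian(P[r["mask"]],0))
hsv=cv2.cvtColor(im,cv2.COLOR_BGR2HSV); w=(hsv[...,2]>170)&(hsv[...,1]<60)&(x>.34)&(x<.42)&(y>.33)&(y<.42)
for q in blobs(P,w,20): print("btn",len(q),rect(q),np.median(q[:,2]))
```

```text
tank 4053 [0.6184 0.1841] [91.8 46.3] 3.5 0.096
tank 3497 [0.6145 0.2518] [92.4 47. ] 3.8 0.096
tank 4038 [0.5096 0.1088] [91.  46.1] 3.8 0.096
tank 3725 [0.5039 0.1743] [91.5 45.8] 3.9 0.096
tank 3295 [0.5003 0.2434] [91.7 46.8] 3.7 0.096
327 [ 0.5906 -0.2495] [76.2 75. ] -89.5 0.048
61 [ 0.5658 -0.1725] [30.9 26.3] 3.0 0.039
207 [ 0.4807 -0.1638] [55.8 45.3] 7.8 0.055
turn 0.0 shift mm [  56.7 -259.     1.9]
```

>>> {"name": "carry_out", "arguments": {
  "commands": [
    [0.045,[0.0068,-0.0325,0],0],
    [0.045,[0.0068,-0.0325,0],0],
    [0.045,[0.0068,-0.0325,0],0],
    [0.045,[0.0068,-0.0325,0],0],
    [0.045,[0.0068,-0.0325,0],0],
    [0.045,[0.0068,-0.0325,0],0],
    [0.045,[0.0068,-0.0325,0],0],
    [0.045,[0.0068,-0.0325,0],0],
    [0.045,[0,0,0],0],
    [0.045,[0,0,0],0]
  ]
}}

```text
t: 33.97
tcp_pos: [0.5449, 0.3712, 0.1785]
tcp_rot: [0.999, 0.032, -0.002, 0.002]
force: [0.2, 0.1, -1.1]
width: 0.0448
grip_force: 0.0
```

Run:
```python
from h import *
goto(.549,.370,.119,3.6)
st=monitor.read_state()
im,d=get_image("wrist"); P=world("wrist",d,st); x,y,z=np.moveaxis(P,-1,0); cv2.imwrite("pics/w4.png",im)
for b in blobs(P,(z>.135)&(z<.155)&(x>.45)&(x<.68)&(y>.3)&(y<.45),15): print("rib",len(b),*rect(b),np.median(b[:,2]))
hsv=cv2.cvtColor(im,cv2.COLOR_BGR2HSV); w=(hsv[...,2]>150)&(hsv[...,1]<60)&(x>.34)&(x<.42)&(y>.31)&(y<.43)&(z>.1)
for q in blobs(P,w,20): print("btn",len(q),rect(q),np.median(q[:,2]))
```

```text
turn 0.1 shift mm [ 4.2  1.3 59.5]
rib 3258 [0.5506 0.3716] [89.1 14.1] 3.8 0.14644322800939236
btn 220 (array([0.4169, 0.3751]), array([63.2,  6.1]), 90.0) 0.10888678998325732
```

View pics/w4.png

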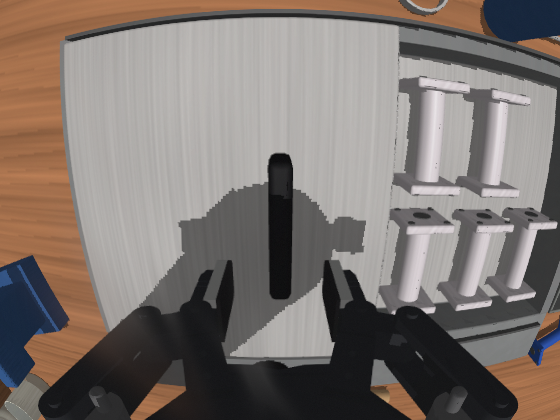

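The rib at (280,225) is centred between the fingers, and all five pipes lie flat in the tank at right.

>>> {"name": "carry_out", "arguments": {
  "commands": [
    [0.045,[0.004,0,0.03],0],
    [0.045,[0,0,0.02],0],
    [0.045,[0,0,0.0105],0],
    [0.045,[0,0,0],0],
    [0.0,[0,0,0],0],
    [0.0,[0,0,0],0],
    [0.0,[0,0,0],0],
    [0.0,[0,0,0],0],
    [0.0,[0,0,0],0],
    [0.0,[0,0,0],0]
  ],
  "newtons": 30
}}

```text
t: 34.85
tcp_pos: [0.5505, 0.3703, 0.1237]
tcp_rot: [1.0, 0.031, 0.001, -0.0]
force: [-1.7, -3.6, 5.5]
width: 0.0132
grip_force: 32.4
```

>>> {"name": "carry_out", "arguments": {
  "commands": [
    [0.0,[0,0.008,0],0],
    [0.0,[0,0.013,0],0],
    [0.0,[0,0.015,0],0],
    [0.0,[0,0.015,0],0],
    [0.0,[0,0.015,0],0],
    [0.0,[0,0.015,0],0],
    [0.0,[0,0.015,0],0],
    [0.0,[0,0.015,0],0],
    [0.0,[0,0.015,0],0],
    [0.0,[0,0.015,0],0],
    [0.0,[0,0.015,0],0],
    [0.0,[0,0.015,0],0],
    [0.0,[0,0.015,0],0],
    [0.0,[0,0.015,0],0],
    [0.0,[0,0.015,0],0],
    [0.0,[0,0.009,0],0],
    [0.0,[0,0.005,0],0],
    [0.0,[0,0,0],0],
    [0.0,[0,0,0],0]
  ]
}}

```text
t: 36.43
tcp_pos: [0.5655, 0.1408, 0.1237]
tcp_rot: [1.0, 0.031, 0.002, -0.001]
force: [1.5, -0.8, 6.4]
width: 0.0134
grip_force: 32.5
```

>>> {"name": "carry_out", "arguments": {
  "commands": [
    [0.0,[0,0.003,0],0],
    [0.0,[0,0.003,0],0],
    [0.0,[0,0,0],0],
    [0.0,[0,0,0],0]
  ]
}}

```text
t: 36.77
tcp_pos: [0.5655, 0.1405, 0.1237]
tcp_rot: [0.999, 0.033, 0.003, -0.005]
force: [-3.5, 18.6, 7.5]
width: 0.0132
grip_force: 33.0
```

>>> {"name": "carry_out", "arguments": {
  "commands": [
    [0.0,[0,-0.006,0],0],
    [0.045,[0,0,0],0],
    [0.045,[0,0,0],0],
    [0.045,[0,0,0],0],
    [0.045,[0,0,-0.03],0],
    [0.045,[0,0,-0.03],0],
    [0.0,[0,0,-0.03],0],
    [0.0,[0,0,0],0],
    [0.0,[0,0,0],0]
  ]
}}

```text
t: 37.52
tcp_pos: [0.5649, 0.1407, 0.2132]
tcp_rot: [1.0, 0.031, 0.001, -0.001]
force: [-0.7, 0.3, -0.8]
width: 0.0095
grip_force: 0.0
```

Run:
```python
from h import *
for cam in ("top","side"):
    im,d=get_image(cam); P=world(cam,d); x,y,z=np.moveaxis(P,-1,0); cv2.imwrite(f"pics/{cam}5.png",im)
    for r in boxes_of("start_top",cam)[:2]:
        u,v=np.round(r["pixel"]).astype(int); print(cam,r["p"],u,v,P[v,u])
    for q in blobs(P,(x>.33)&(x<.45)&(y>.3)&(y<.44)&(z>.115)&(z<.15),8): print("btn",len(q),rect(q),np.median(q[:,2]),q[:,2].max())
    for b in blobs(P,(z>.13)&(z<.155)&(x>.5)&(x<.62)&(y>.1)&(y<.2),15): print("rib",len(b),*rect(b))
    if cam=="top": cv2.imwrite("pics/b5.png",cv2.resize(im[225:305,80:180],None,fx=5,fy=5,interpolation=cv2.INTER_NEAREST))
```

```text
top 0.38 130 261 [0.3905893  0.35717684 0.12283274]
btn 47 (array([0.3876, 0.3624]), array([34.9, 12.1]), 26.8) 0.12137171229246757 0.12606622564795789
rib 116 [0.5471 0.1414] [53.7 14.4] 3.8
side 0.4 172 152 [0.37694274 0.35949783 0.1202232 ]
btn 51 (array([0.3794, 0.368 ]), array([26.5, 25.9]), -57.0) 0.12083332361158905 0.12536582798299878
rib 172 [0.563  0.1429] [90.5 18.8] 4.8
```

View pics/b5.png

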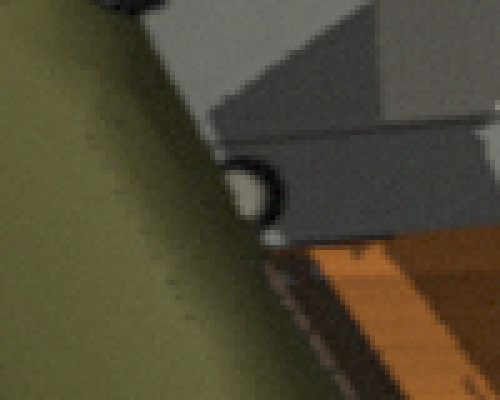

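The top crop shows the arm half covering the button, which is at (245,190) in the crop. The side view and the first top picture are clear of it. The rib is at its shut position.

Run:
```python
from h import *
P=np.load("top0.npy"); x,y,z=np.moveaxis(P,-1,0); im=cv2.imread("pics/top0.png"); g=im.min(-1)
w=(x>.33)&(x<.44)&(y>.32)&(y<.42)
for t in (.114,.117,.119):
    for q in blobs(P,w&(z>t),8): print(t,len(q),rect(q),q[:,:2].mean(0),np.median(q[:,2]))
for q in blobs(P,w&(g>130)&(z>.112),8): print("white",len(q),rect(q),q.mean(0))
goto(.3795,.3685,.19,3.6)
```

```text
0.114 118 (array([0.384, 0.371]), array([35., 35.]), -15.0) [0.38305222 0.36715004] 0.12161646891511702
0.117 89 (array([0.3836, 0.3689]), array([26.7, 25.9]), 71.5) [0.38277606 0.36812707] 0.12279931830886626
0.119 86 (array([0.3834, 0.3685]), array([26.9, 25.2]), 41.6) [0.38298393 0.3680798 ] 0.12286280513781733
white 72 (array([0.383 , 0.3671]), array([23.4, 21.1]), 88.4) [0.38296569 0.36766712 0.12295876]
turn -0.0 shift mm [-169.4 -239.2   19.7]
```

>>> {"name": "carry_out", "arguments": {
  "commands": [
    [0.0,[-0.0168,-0.0239,0],0],
    [0.0,[-0.0168,-0.0239,0],0],
    [0.0,[-0.0168,-0.0239,0],0],
    [0.0,[-0.0168,-0.0239,0],0],
    [0.0,[-0.0168,-0.0239,0],0],
    [0.0,[-0.0168,-0.0239,0],0],
    [0.0,[-0.0168,-0.0239,0],0],
    [0.0,[-0.0168,-0.0239,0],0],
    [0.0,[-0.0168,-0.0239,0],0],
    [0.0,[-0.0168,-0.0239,0],0],
    [0.0,[0,0,0.03],0],
    [0.0,[0,0,0.025],0],
    [0.0,[0,0,0],0],
    [0.0,[0,0,0],0]
  ]
}}

```text
t: 38.88
tcp_pos: [0.3811, 0.3678, 0.1547]
tcp_rot: [1.0, 0.031, -0.001, 0.002]
force: [0.1, -0.6, 0.8]
width: -0.0001
grip_force: 0.0
```

Run:
```python
from h import *
goto(.3815,.368,.121,3.6)
im,d=get_image("wrist"); cv2.imwrite("pics/w6.png",im)
```

```text
turn 0.0 shift mm [ 0.4 -0.3 33.7]
```

View pics/w6.png

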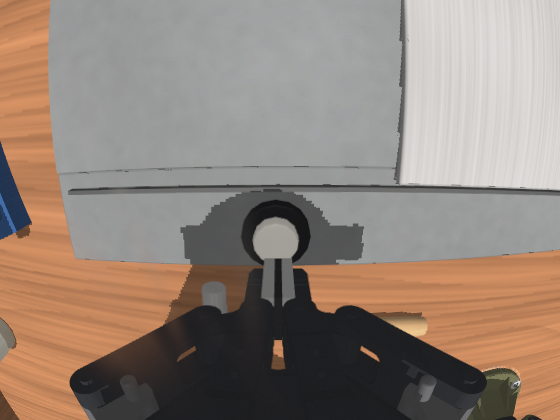

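The shut fingers are lined up with the white button at (277,240) and the cover lies over the tank at right. Pressing down now.

>>> {"name": "carry_out", "arguments": {
  "commands": [
    [0.0,[0,0,0.015],0],
    [0.0,[0,0,0.012],0],
    [0.0,[0,0,0.005],0],
    [0.0,[0,0,0.003],0],
    [0.0,[0,0,0.002],0],
    [0.0,[0,0,0.002],0],
    [0.0,[0,0,0],0],
    [0.0,[0,0,0],0]
  ]
}}

```text
t: 39.6
tcp_pos: [0.3819, 0.3688, 0.1182]
tcp_rot: [1.0, 0.031, 0.001, -0.0]
force: [-1.1, -2.9, 3.8]
width: -0.0001
grip_force: 1.8
```

>>> {"name": "carry_out", "arguments": {
  "commands": [
    [0.0,[0,0,0.002],0],
    [0.0,[0,0,0.002],0],
    [0.0,[0,0,0.002],0],
    [0.0,[0,0,0],0]
  ]
}}

```text
t: 39.93
tcp_pos: [0.3821, 0.3691, 0.1158]
tcp_rot: [0.999, 0.032, 0.002, -0.001]
force: [-9.0, -7.1, 21.9]
width: 0.0003
grip_force: 11.0
```

>>> {"name": "carry_out", "arguments": {
  "commands": [
    [0.0,[0,0,0],0],
    [0.0,[0,0,-0.01],0],
    [0.0,[0,0,-0.03],0],
    [0.0,[0,0,-0.035],0],
    [0.0,[0,0,-0.035],0],
    [0.0,[0,0,0],0],
    [0.0,[0,0,0],0],
    [0.0,[0,0,0],0]
  ]
}}

```text
t: 40.6
tcp_pos: [0.3811, 0.3692, 0.2203]
tcp_rot: [1.0, 0.032, -0.001, -0.0]
force: [-0.4, 0.5, -0.6]
width: -0.0001
grip_force: 0.0
```

Run:
```python
from h import *
im,d=get_image("side"); P=world("side",d); x,y,z=np.moveaxis(P,-1,0)
for b in blobs(P,(z>.13)&(z<.155)&(x>.5)&(x<.62)&(y>.1)&(y<.2),15): print("rib",len(b),*rect(b))
print(monitor.read_state()["tcp_pos"]); print(workorder.hand_in())
```

```text
rib 166 [0.5628 0.1415] [87.4 18.1] 5.9
[0.38105335 0.36883698 0.2196487 ]
the job is handed in; nothing more can be done
None
```

All five long pipes are flat on the tank floor, the cover is fully shut, and the start button was then pressed to its stop; the job was handed in at about 41 s, but hand-in returned no verdict.

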